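# Close the bath-tablet jar with its double lid, then lift off and hold the outer lid

## Task

Pick up the nested pair of lids by the wooden knob, keep the two together and upright, and lower them gently onto the open jar until the inner lid is fully home in the jar's mouth. Then let go of the knob, take the green outer lid by its neck and lift it off alone, leaving the inner lid seated and undisturbed. Finish while still holding the outer lid level and still in the air above the jar, well clear of the knob; do not shift the jar or the other things on the shelf.

Things in the scene. Friction and masses are not known exactly. Their poses are not given: they have to be found in the camera images.
- jar_rim (a point): Centre of the mouth, level with the rim, of the open white ceramic jar: a round pot 94 mm across outside and 80 mm high, standing upright on the shelf (rim at height 80 mm), mouth 84 mm across, a few bath tablets at its bottom. Loose, about 0.95 kg.
- inner_knob (a point): Middle of the inner lid's wooden knob, on its upright axis. The knob is a cylinder 24 mm across, from 17 mm below to 18 mm above this point, on a 16 mm stem. It sticks up through the outer lid's open neck: 34 mm of it stand free above the neck, and lifting it lifts both lids. With the inner lid fully home this point is 58 mm straight above the centre of the jar's rim.
- inner_lid: Inner lid, 0.13 to 0.21 kg: white vented disc 99 mm across, 5 mm thick, under it a dark plug 12 mm deep that enters the jar's mouth, 77 mm across tapering to 66 mm. Origin: centre of the plug's bottom, 70 mm below the knob's middle; it stands on the shelf at the start. The disc's underside, 12 mm above the origin, rests on the jar's rim when home.
- outer_neck (a point): Half-way up the neck of the green outer lid, on its upright axis. The neck is an upright tube 52 mm across outside, 44 mm inside, 32 mm high (16 mm above and below this point), open at the top, to be gripped from outside. While nested, this point is 32 mm straight below the middle of the knob.
- outer_lid: Green outer lid, 0.1 to 0.16 kg: round plate 112 mm across, 5 mm thick, lying unfastened on the inner lid's disc, with a skirt hanging 8 mm down round the disc with 2.5 mm of play. Origin: centre of the plate's underside, 21 mm below the neck's middle. It must rise 79 mm to come wholly off the knob.
- glass_cup: Frosted glass cup, 72 mm across, 95 mm high, a bystander; origin at the centre of its underside.
- pill_box: Purple pill box with seven hinged compartments, 38 x 154 x 28 mm (x, y, z), a bystander; origin at the centre of its underside.
- brush_stand: Beige ceramic toothbrush stand, 72 mm across, 85 mm high, with two brushes reaching 155 mm, a bystander; origin at the centre of its underside.
- nail_file: Stainless nail file lying flat, 150 mm long (its x axis), 16 mm wide, 6 mm thick, a bystander; origin about its middle, on the shelf.
Things that resemble listed ones, but are neither listed nor needed, are in the scene too. What is shaped like the inner_lid but purple is not meant. Leave any pink look-alike of the outer_lid alone.

How it is judged:
By the outcome, as a careful person would: the job done as asked, in the order asked, and still so for the second after the job is handed in, while the arm keeps its last pose, push and grip.
It also fails if it takes over 45 s, if anything falls off the work surface, if the arm or the gripper's body presses on something with over 40 N, if the wrist force passes 120 N, or if a joint passes its speed limit or range.

## Robot

A 6-joint arm with a two-finger parallel gripper is mounted at the origin on the work surface. World frame = base frame: x ahead of the robot, y to its left, z up, the work surface at z = 0. Lengths are in m, angles in degrees, forces in N, time in s.
With the tool pointing down it reaches from about 0.4 to 0.825 m from the base axis. Payload 7 kg.
Tool frame: the origin (TCP) lies midway between the tips of the shut fingers; the grasp point (between the pads) lies 19 mm behind it; z points along the fingers, y is the line along which they close (so a half turn about z gives the same grasp; the last joint's range is limited). The gripper opens to 88 mm and grips with 3 to 60 N. Pads are 19 mm wide; open, the fingers measure 130 mm over their backs; the gripper's body (78 mm by 193 mm) begins 47 mm behind the grasp point.
Start: joints at [92.71, 20.546, 0.682, 0, -70.136, -16.507], TCP at [0.161, 0.655, 0.227] pointing down, gripper open.
Joint ranges: [-176.03, 176.03], [-82.01, 121.73], [-58.28, 71.71], [-173.87, 95.51], [-174.79, -0.11], [-173.66, 173.66]. Speed limits (degrees/s): [136.94, 136.94, 172.46, 180, 180, 180].

## Interface

Orientations are given as [roll, pitch, yaw] about the fixed x, y, z axes, in that order (R = Rz(yaw) Ry(pitch) Rx(roll)).
In Python, from plant import r, eyes, workorder gives the robot as it stands.
- The arm moves only by the tool step_arm, never from a script. Its argument "plan" is a list of rows, each a list of 5 numbers: the shift along the tool's x, y, z each as a share of 25 cm, from -1 to 1, then the turn about the tool's z as a share of 60 degrees, from -1 to 1, then the finger opening in mm, from 0 to 87.6. In form: [[x, y, z, turn, jaw], ...]. A call has 1 to 12 rows; each row is the pose to reach, as a shift and turn from the pose commanded when the call began, along the tool's axes at that moment; what a row does not reach only later rows make up. A row lasts 1/12 s, in which the tool goes at most 41.7 mm and 7.16 degrees, less where a joint would pass 70% of its speed; a pose out of reach is approached as far as the arm can. A call with a number of a shift or a turn outside -1 to 1 is refused whole. A call with a gripper value outside its range is refused whole. The fingers move at their own pace and stop on an object; "newtons" is the grip in N (left out, the last holds). Time passes only in rows, so rows that repeat a pose let the fingers close. It gives the time, the measured TCP pose, the force, the opening and the grip force at its end, in the units of the state.
- r.get_state(): the state, without advancing time (a new reading comes with each control period).
- eyes.capture(name): name is "scene" or "side" or "wrist"; returns the picture (384x512x3 uint8, red, green, blue); there is no depth.
- eyes.camera_model(name): a dict with "fov_y" (degrees; the focal length in pixels is half the picture's height over the tangent of half this angle, whatever the lens; pixels are square), "cx", "cy" (the principal point, pixels), "k1" (the pictures are not rectified: a ray, as slopes to the right and down, at radius r is drawn at 1 + k1 r^2 times it, then the intrinsics apply), "world_to_cam" (4x4, takes a point from world to camera coordinates); the wrist camera has in their place "hand_eye" (4x4, takes a point from camera to tool coordinates, whose origin is the TCP and whose axes are the flange's). Camera axes: x right, y up, looking along -z (the intrinsics and any distortion apply to the point x, -y, -z); pixel columns grow to the right and rows downward; lengths in m; the calibration is good to about 2 mm. A picture is of the moment at which its call begins: read the wrist's pose just before it. camera_model takes no time and is no camera call.
- workorder.close_job(): hands the job in; it is judged then, once.
The state is a dict: "time_s": time; "joints": joint angles; "qd": joint speeds; "joint_torque": joint torques, N m; "tcp_pos": TCP position; "eef_rot": TCP orientation; "contact_force": force on the tool from outside, world axes, zero at the start; "moment": the same for the moment, N m; "gripper_width": finger opening in m; "gripper_force": force on a finger pad.
Only numpy, scipy, OpenCV 4.12 (cv2) and the standard library are available. Lean on these libraries where they do the work, as an engineer would, in place of code of your own. Each camera call takes 0.05 s, during which the arm holds its last target. There are 200 camera calls.

## Working session

There is one attempt and no reset: what is moved stays moved. The work goes in short steps, Python scripts to look and compute and a tool call to move; the robot and the scene stay as the last step left them, time stands still between calls to the robot, and variables do not carry over. Pictures are saved under pics/ and viewed, at most 10 in all, crops included, and the job is handed in when it is done.

Besides the shell and the picture viewer there is one more tool, called after "Emit:" in YAML: its name, and indented under it one key for each argument. step_arm: Moves the arm, as the interface text tells. Its arguments: {"type":"object","properties":{"plan":{"type":"array"},"newtons":{"type":"number"}},"required":["plan"]}

```bash
mkdir -p pics; ls; python3 - <<'E'
from plant import r,eyes,workorder
import cv2,json
for n in("scene","side"):
    cv2.imwrite(f"pics/{n}0.png",eyes.capture(n)[:,:,::-1]); print({k:(v if not hasattr(v,'tolist') else v.tolist()) for k,v in eyes.camera_model(n).items()})
print(eyes.camera_model("wrist")); print(r.get_state())
a=cv2.imread("pics/scene0.png")
E
```

```text
pics
{'fov_y': 48.67741298485779, 'cx': 249.55275456137898, 'cy': 188.5287609365463, 'k1': -0.04283437520676978, 'world_to_cam': [[0.8580922100789595, 0.5129065111730576, 0.024590034528020614, -0.4695222328357655], [-0.3021590153508489, 0.4656333784047517, 0.831796541443629, 0.12712244504191086], [0.4151839212252956, -0.7211882332038285, 0.5545357011449561, -1.5238596281961363], [0.0, 0.0, 0.0, 1.0]]}
{'fov_y': 55.68033835569792, 'cx': 252.99199280130352, 'cy': 190.0476240017881, 'k1': -0.08720824034255217, 'world_to_cam': [[0.9874147556876184, -0.15813472624849678, -0.0023470416856225308, -0.5880616615631307], [0.10271538530516787, 0.6299431653736738, 0.7698189124856618, -0.06693570033490305], [-0.12025660011813064, -0.7603716306868037, 0.6382580460712726, -0.8256063068309658], [0.0, 0.0, 0.0, 1.0]]}
{'fov_y': 68.96506688712594, 'cx': 255.32389476364884, 'cy': 195.87527871846567, 'k1': -0.06822832318909172, 'hand_eye': array([[ 3.34478633e-04,  9.64536342e-01,  2.63949867e-01,
         7.10763196e-02],
       [ 9.99999937e-01, -2.92184082e-04, -1.99494122e-04,
         4.29663724e-0
[... 163 characters left out ...]
0000e+00]])}
{'time_s': 0.1, 'joints': array([ 9.27105643e+01,  2.05872514e+01,  6.39906410e-01, -1.76186576e-02,
       -7.01369349e+01, -1.65067205e+01]), 'qd': array([-0.02505578, -0.0758762 ,  0.12567071, -0.01657336,  0.02812389,
        0.00553435]), 'joint_torque': array([-2.86457587e-03, -5.84165239e+01,  2.93751079e+01,  7.01550007e+00,
        1.01460921e-02, -5.45529701e-05]), 'tcp_pos': array([0.16089081, 0.65509503, 0.22572437]), 'eef_rot': array([ 1.79914487e+02, -8.06740422e-03, -1.38021487e+01]), 'contact_force': array([-0.11660461,  0.29877783, -0.00615516]), 'moment': array([ 0.0066574 , -0.00500436, -0.03033559]), 'gripper_force': 0.0, 'gripper_width': 0.08729496183933366}
```

View pics/scene0.png

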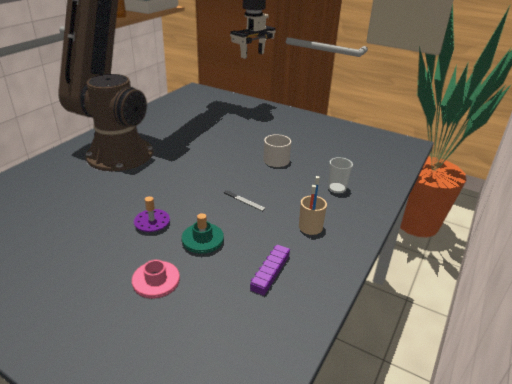

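View pics/side0.png

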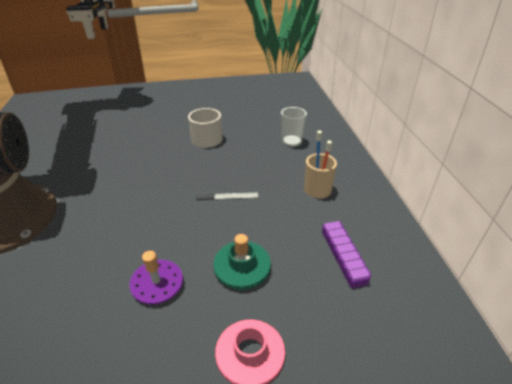

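The scene picture shows three candidates: purple lid with knob (151,212), pink outer lid (156,275), and green lid with knob (203,230). The green one with the wooden knob through its neck is the nested pair; the purple and pink ones are the look-alikes. The open white jar is at (277,150) in scene and (206,127) in side.

```bash
cat > h.py <<'E'
import numpy as np,cv2
from scipy.spatial.transform import Rotation as R
from plant import r,eyes
def ray(name,uv,st=None):
    m=eyes.camera_model(name); f=192/np.tan(np.radians(m["fov_y"]/2))
    K=np.array([[f,0,m["cx"]],[0,f,m["cy"]],[0,0,1]])
    s=cv2.undistortPoints(np.array([[uv]],float),K,np.array([m["k1"],0,0,0.]))[0,0]
    d=np.array([s[0],-s[1],-1])
    if name=="wrist":
        T=np.eye(4);T[:3,:3]=R.from_euler("xyz",st["eef_rot"],degrees=True).as_matrix();T[:3,3]=st["tcp_pos"];T=T@m["hand_eye"]
    else: T=np.linalg.inv(m["world_to_cam"])
    return T[:3,3],T[:3,:3]@d
def atz(name,uv,z,st=None):
    o,d=ray(name,uv,st); return o+d*(z-o[2])/d[2]
def proj(name,p,st=None):
    m=eyes.camera_model(name); f=192/np.tan(np.radians(m["fov_y"]/2))
    if name=="wrist":
        T=np.eye(4);T[:3,:3]=R.from_euler("xyz",st["eef_rot"],degrees=True).as_matrix();T[:3,3]=st["tcp_pos"];W=np.linalg.inv(T@m["hand_eye"])
    else: W=np.array(m["world_to_cam"])
    c=W@np.append(p,1); s=np.array([c[0],-c[1]])/-c[2]
    return s*(1+m["k1"]*(s@s))*f+[m["cx"],m["cy"]]
def ring(name,img,c,rad,col=(0,255,255),st=None):
    a=np.linspace(0,2*np.pi,60)
    for t in a:
        q=proj(name,np.array([c[0]+rad*np.cos(t),c[1]+rad*np.sin(t),c[2]]),st)
        cv2.circle(img,tuple(int(v*16) for v in q),4,col,-1,cv2.LINE_AA,4)
E
python3 - <<'E'
from h import *
print("knobtop",atz("scene",(202,216),.088),atz("side",(241,238),.088))
print("rim",atz("scene",(277.5,142),.080),atz("side",(205.5,116),.080))
for n,p,z in(("cup scene",(340,164),.095),("stand",(313,203),.085),("pill",(271,268),.02)): print(n,atz("scene",p,z))
print("file",atz("scene",(244,200),.003))
a=cv2.imread("pics/scene0.png")[110:300,120:300]; b=cv2.imread("pics/side0.png")[100:290,120:300]
cv2.imwrite("pics/c1.png",cv2.resize(np.hstack([a,b]),None,fx=2.2,fy=2.2,interpolation=cv2.INTER_CUBIC))
E
```

```text
knobtop [ 0.54058749 -0.23026486  0.088     ] [ 0.5372098  -0.22751765  0.088     ]
rim [0.50468798 0.25389422 0.08      ] [0.50028204 0.263274   0.08      ]
cup scene [0.74751483 0.20512562 0.095     ]
stand [ 0.75617336 -0.01840425  0.085     ]
pill [ 0.74931399 -0.2374747   0.02      ]
file [ 0.53222507 -0.00817967  0.003     ]
```

View pics/c1.png

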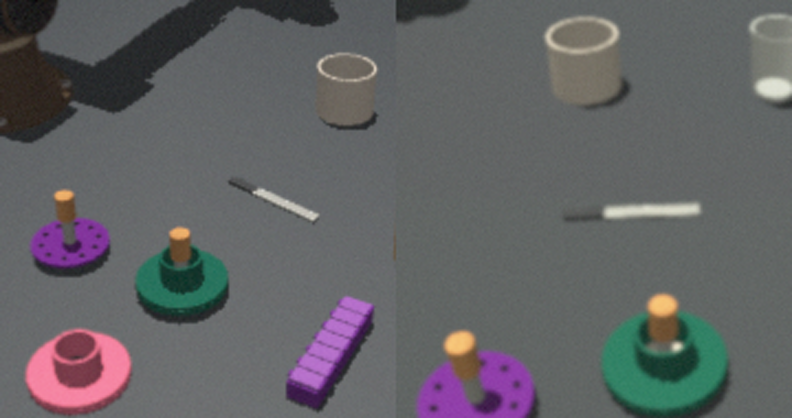

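The crop confirms it: the green outer lid with the wooden knob through its neck is at (180,270), and the open white jar is at (346,88). The purple lid has no outer lid and the pink one has no knob. I'll go above the jar first, as it's on the way.

Emit:
step_arm:
  plan:
    - [0.12,0.085,0,0,87]
    - [0.24,0.17,0,0,87]
    - [0.36,0.255,0,0,87]
    - [0.48,0.34,0,0,87]
    - [0.6,0.425,0,0,87]
    - [0.72,0.51,0,0,87]
    - [0.84,0.6,0,0,87]
    - [0.85,0.6,0,0,87]

```text
time_s: 0.77
tcp_pos: [0.3338, 0.4547, 0.2266]
eef_rot: [179.9, 0.0, -14.0]
contact_force: [0.2, -0.2, -0.6]
gripper_width: 0.0871
gripper_force: 0.0
```

Emit:
step_arm:
  plan:
    - [0.12,0.085,0,0,87]
    - [0.24,0.17,0,0,87]
    - [0.36,0.255,0,0,87]
    - [0.48,0.34,0,0,87]
    - [0.6,0.425,0,0,87]
    - [0.72,0.51,0,0,87]
    - [0.84,0.6,0,0,87]
    - [0.85,0.6,0,0,87]
    - [0.85,0.6,0,0,87]
    - [0.85,0.6,0,0,87]

```text
time_s: 1.6
tcp_pos: [0.5021, 0.2625, 0.2262]
eef_rot: [180.0, 0.0, -13.9]
contact_force: [0.1, 0.3, 0.2]
gripper_width: 0.0869
gripper_force: 0.0
```

```bash
python3 - <<'E'
from h import *
st=r.get_state(); a=eyes.capture("wrist")[:,:,::-1].copy(); cv2.imwrite("pics/w1raw.png",a)
print(st["time_s"],st["tcp_pos"],st["eef_rot"],st["joints"])
for rad in(.042,.047): ring("wrist",a,(.502,.260,.08),rad,st=st)
cv2.imwrite("pics/w1.png",a)
E
```

```text
1.6 [0.50213459 0.26250206 0.22615427] [ 1.79972675e+02  3.13446058e-02 -1.38709121e+01] [ 4.73749542e+01  1.04304910e+01 -1.32523133e+01 -1.56484352e-02
 -6.63562304e+01  2.87604218e+01]
```

View pics/w1.png

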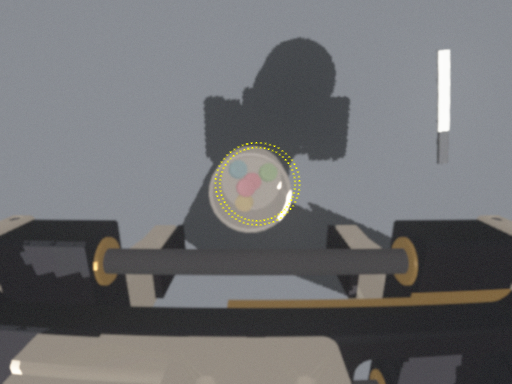

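The wrist picture shows the jar's outer rim about (209..292, 148..232), centre near (250,190), a few mm off my rings at (257,185). I'll refine in a zoomed crop.

```bash
python3 - <<'E'
from h import *
st=r.get_state()
a=cv2.imread("pics/w1raw.png")
c=atz("wrist",(250.5,190),.08,st);print(c)
b=cv2.resize(a,None,fx=1,fy=1)
H=cv2.cvtColor(a,cv2.COLOR_BGR2GRAY)
cr=a[130:250,190:310].copy(); big=cv2.resize(cr,None,fx=5,fy=5,interpolation=cv2.INTER_CUBIC)
for rad,col in((.042,(0,255,255)),(.047,(0,0,255))):
    for t in np.linspace(0,2*np.pi,80):
        q=proj("wrist",c+[rad*np.cos(t),rad*np.sin(t),0],st); cv2.circle(big,tuple(int((v-o+.5)*5) for v,o in zip(q,(190,130))),1,col,-1)
cv2.imwrite("pics/w1c.png",big)
E
```

```text
[0.49773406 0.26909017 0.08      ]
```

View pics/w1c.png

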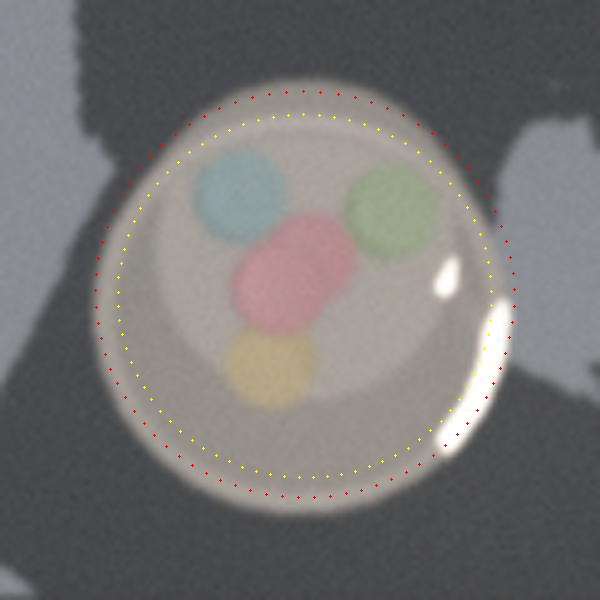

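```bash
cat >> h.py <<'E'
def fit(name,img,c0,rings,st=None,span=.016):
    g=cv2.GaussianBlur(img,(0,0),1.).astype(np.float32)
    G=sum(np.hypot(cv2.Sobel(g[...,k],5,1,0),cv2.Sobel(g[...,k],5,0,1)) for k in range(3)); G=np.minimum(G,120)
    best=[]
    t=np.linspace(0,2*np.pi,72)
    for dx in np.arange(-span,span+1e-6,.001):
        for dy in np.arange(-span,span+1e-6,.001):
            P=np.array([proj(name,np.array([c0[0]+dx+q*np.cos(s),c0[1]+dy+q*np.sin(s),z]),st) for q,z in rings for s in t[::2]],np.float32)
            v=cv2.remap(G,P[:,:1].copy(),P[:,1:].copy(),1).mean(); best.append((v,c0[0]+dx,c0[1]+dy))
    best.sort(reverse=True); return np.round(np.array(best[:3]),4)
E
python3 - <<'E'
from h import *
st=r.get_state()
J=[(.047,.08),(.042,.08)]
print(fit("wrist",cv2.imread("pics/w1raw.png"),(.498,.266),J,st))
for n in("scene","side"):
    im=cv2.imread(f"pics/{n}0.png")
    print(n,fit(n,im,(.500,.263),J),"\n",fit(n,im,(.539,-.229),[(.056,.022),(.012,.088)]))
E
```

```text
Traceback (most recent call last):
  File "h.py", line 34, in fit
    P=np.array([proj(name,np.array([c0[0]+dx+q*np.cos(s),c0[1]+dy+q*np.sin(s),z]),st) for q,z in rings for s in t[::2]],np.float32)
                ~~~~^^^^^^^^^^^^^^^^^^^^^^^^^^^^^^^^^^^^^^^^^^^^^^^^^^^^^^^^^^^^^^^^^
  File "h.py", line 16, in proj
    m=eyes.camera_model(name); f=192/np.tan(np.radians(m["fov_y"]/2))
ValueError: time passes only in moves, steps and waits
```

```bash
sed -i 's/eyes.camera_model(name)/cm(name)/' h.py; sed -i '3a import functools\ncm=functools.lru_cache(lambda n: eyes.camera_model(n))' h.py
python3 - <<'E'
from h import *
st=r.get_state()
J=[(.047,.08),(.042,.08)]
print(fit("wrist",cv2.imread("pics/w1raw.png"),(.498,.266),J,st))
for n in("scene","side"):
    im=cv2.imread(f"pics/{n}0.png")
    print(n,fit(n,im,(.500,.263),J),"\n",fit(n,im,(.539,-.229),[(.056,.022),(.012,.088)]))
E
```

```text
[[100.3684   0.495    0.271 ]
 [100.2956   0.494    0.271 ]
 [ 99.9825   0.494    0.27  ]]
scene [[118.7563   0.493    0.278 ]
 [118.5816   0.492    0.278 ]
 [118.519    0.493    0.277 ]] 
 [[118.1522   0.542   -0.232 ]
 [118.1474   0.541   -0.231 ]
 [118.1187   0.54    -0.23  ]]
side [[117.946    0.496    0.257 ]
 [117.8143   0.495    0.257 ]
 [117.7913   0.49     0.279 ]] 
 [[119.9994   0.536   -0.23  ]
 [119.9836   0.536   -0.231 ]
 [119.9713   0.536   -0.229 ]]
```

```bash
sed -i 's/G,120/G,400/' h.py
python3 - <<'E'
from h import *
st=r.get_state()
J=[(.047,.08),(.042,.08)]
print(fit("wrist",cv2.imread("pics/w1raw.png"),(.496,.268),J,st))
for n in("scene","side"):
    im=cv2.imread(f"pics/{n}0.png")
    print(n,fit(n,im,(.500,.263),J),"\n",fit(n,im,(.539,-.229),[(.056,.022),(.012,.088)]))
E
```

```text
[[229.4125   0.494    0.271 ]
 [225.6159   0.495    0.271 ]
 [221.3321   0.494    0.27  ]]
scene [[2.819389e+02 4.930000e-01 2.770000e-01]
 [2.815443e+02 4.930000e-01 2.780000e-01]
 [2.808222e+02 4.920000e-01 2.780000e-01]] 
 [[ 3.176053e+02  5.380000e-01 -2.300000e-01]
 [ 3.167654e+02  5.390000e-01 -2.310000e-01]
 [ 3.167533e+02  5.380000e-01 -2.310000e-01]]
side [[3.141122e+02 4.980000e-01 2.790000e-01]
 [3.137573e+02 4.970000e-01 2.790000e-01]
 [3.109235e+02 4.960000e-01 2.790000e-01]] 
 [[ 3.050298e+02  5.360000e-01 -2.290000e-01]
 [ 3.042252e+02  5.370000e-01 -2.290000e-01]
 [ 3.031623e+02  5.360000e-01 -2.280000e-01]]
```

The wrist rim fit gives the jar at (.494,.271), and both fixed cameras put the lid pair at about (.537,-.230). Now above the lids.

Emit:
step_arm:
  plan:
    - [0.05,0.157,0,0,87]
    - [0.1,0.314,0,0,87]
    - [0.15,0.47,0,0,87]
    - [0.2,0.628,0,0,87]
    - [0.25,0.784,0,0,87]
    - [0.305,0.94,0,0,87]
    - [0.305,0.94,0,0,87]

```text
time_s: 2.23
tcp_pos: [0.5195, 0.0124, 0.2267]
eef_rot: [180.0, 0.0, -13.9]
contact_force: [0.3, -0.1, 0.1]
gripper_width: 0.0871
gripper_force: 0.0
```

Emit:
step_arm:
  plan:
    - [0.05,0.157,0,0,87]
    - [0.1,0.314,0,0,87]
    - [0.15,0.47,0,0,87]
    - [0.2,0.628,0,0,87]
    - [0.25,0.784,0,0,87]
    - [0.305,0.94,0,0,87]
    - [0.305,0.94,0,0,87]
    - [0.305,0.94,0,0,87]
    - [0.305,0.94,0,0,87]

```text
time_s: 2.98
tcp_pos: [0.5383, -0.2291, 0.2262]
eef_rot: [-180.0, 0.0, -13.8]
contact_force: [0.2, -0.2, 1.3]
gripper_width: 0.0872
gripper_force: 0.0
```

```bash
python3 - <<'E'
from h import *
st=r.get_state(); a=eyes.capture("wrist")[:,:,::-1].copy()
print(st["time_s"],st["tcp_pos"],st["eef_rot"],st["joints"])
F=fit("wrist",a,(.5375,-.23),[(.056,.022),(.012,.088),(.026,.054)],st);print(F)
c=F[0,1:]
for rad,z in((.056,.022),(.026,.054),(.012,.088)): ring("wrist",a,(*c,z),rad,st=st)
cv2.imwrite("pics/w2.png",a)
E
```

```text
2.9833 [ 0.53825781 -0.22908261  0.22624328] [-1.79990894e+02  3.55010132e-02 -1.37753051e+01] [-3.92505212e+00  1.21651193e+01 -1.10247508e+01 -1.63637000e-02
 -6.68435506e+01  8.01561835e+01]
[[ 2.484347e+02  5.355000e-01 -2.270000e-01]
 [ 2.478978e+02  5.345000e-01 -2.280000e-01]
 [ 2.476029e+02  5.345000e-01 -2.290000e-01]]
```

View pics/w2.png

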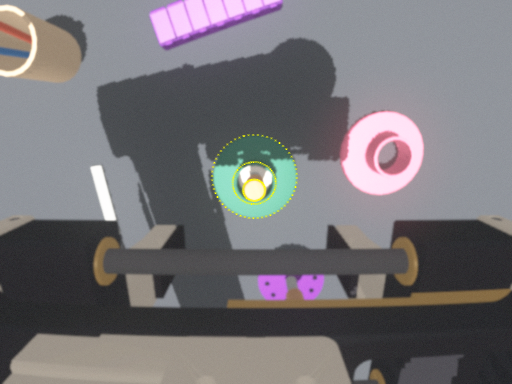

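The wrist picture shows the green plate, neck and knob under my fitted rings at (254,180), so the lids are at (.535,-.228). The purple lid is at (292,287) and the pink at (383,152), both clear of the fingers. Descending.

Emit:
step_arm:
  plan:
    - [-0.014,0,0.12,0,87]
    - [-0.014,0,0.24,0,87]
    - [-0.014,0,0.36,0,87]
    - [-0.014,0,0.46,0,87]
    - [-0.014,0,0.54,0,87]
    - [-0.014,0,0.6,0,87]
    - [-0.014,0,0.64,0,87]
    - [-0.014,0,0.66,0,87]
    - [-0.014,0,0.672,0,87]
    - [-0.014,0,0.672,0,87]
  newtons: 8

```text
time_s: 3.87
tcp_pos: [0.5352, -0.2285, 0.0588]
eef_rot: [-180.0, -0.0, -13.7]
contact_force: [-0.5, -0.2, 0.1]
gripper_width: 0.0872
gripper_force: 0.0
```

Emit:
step_arm:
  plan:
    - [0,0,0,0,50]
    - [0,0,0,0,40]
    - [0,0,0,0,32]
    - [0,0,0,0,28]
    - [0,0,0,0,24]
    - [0,0,0,0,20]
    - [0,0,0,0,15]
    - [0,0,0,0,10]
    - [0,0,0,0,10]
    - [0,0,0,0,10]
  newtons: 8

```text
time_s: 4.7
tcp_pos: [0.5349, -0.2291, 0.0586]
eef_rot: [-180.0, -0.0, -13.8]
contact_force: [1.1, 4.0, 2.8]
gripper_width: 0.0257
gripper_force: 1.8
```

Emit:
step_arm:
  plan:
    - [0,0,0,0,10]
    - [0,0,0,0,10]
    - [0,0,0,0,10]
    - [0,0,0,0,10]
  newtons: 30

```text
time_s: 5.03
tcp_pos: [0.5347, -0.2291, 0.0584]
eef_rot: [-180.0, 0.0, -13.8]
contact_force: [0.4, 0.6, -1.8]
gripper_width: 0.0232
gripper_force: 29.9
```

Emit:
step_arm:
  plan:
    - [0,0,-0.01,0,10]
    - [0,0,-0.03,0,10]
    - [0,0,-0.06,0,10]
    - [0,0,-0.11,0,10]
    - [0,0,-0.17,0,10]
    - [0,0,-0.24,0,10]
    - [0,0,-0.31,0,10]
    - [0,0,-0.38,0,10]
    - [0,0,-0.44,0,10]
    - [0,0,-0.48,0,10]
    - [0,0,-0.5,0,10]
    - [0,0,-0.5,0,10]

```text
time_s: 6.03
tcp_pos: [0.5353, -0.2293, 0.1849]
eef_rot: [-180.0, -0.1, -13.8]
contact_force: [-0.2, -1.1, -3.8]
gripper_width: 0.0232
gripper_force: 29.9
```

```bash
python3 - <<'E'
from h import *
st=r.get_state(); print(st["contact_force"],st["moment"],st["tcp_pos"])
a=eyes.capture("scene")[:,:,::-1]; b=eyes.capture("wrist")[:,:,::-1]
cv2.imwrite("pics/lift.png",cv2.resize(np.hstack([a[120:312,120:376],b[96:288,128:384]]),None,fx=1.5,fy=1.5))
E
```

```text
[-0.15470509 -1.12955996 -3.84403512] [-0.04087398 -0.01613838 -0.02057877] [ 0.53526265 -0.22927321  0.18487575]
```

View pics/lift.png

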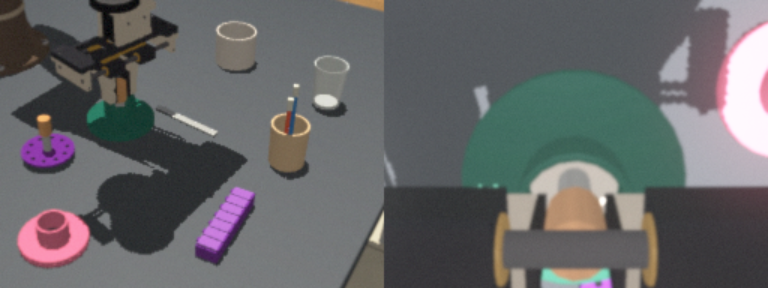

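The pair is lifted together and level: the green plate hangs under the fingers at (120,118), with the knob between the pads. Weight is 3.8 N, as expected for both lids. Carrying to the jar.

Emit:
step_arm:
  plan:
    - [-0.005,-0.015,0,0,10]
    - [-0.015,-0.045,0,0,10]
    - [-0.032,-0.095,0,0,10]
    - [-0.057,-0.17,0,0,10]
    - [-0.09,-0.269,0,0,10]
    - [-0.127,-0.379,0,0,10]
    - [-0.164,-0.489,0,0,10]
    - [-0.201,-0.6,0,0,10]
    - [-0.238,-0.71,0,0,10]
    - [-0.272,-0.812,0,0,10]
    - [-0.302,-0.9,0,0,10]
    - [-0.319,-0.952,0,0,10]

```text
time_s: 7.13
tcp_pos: [0.5132, 0.024, 0.1834]
eef_rot: [-180.0, 0.0, -13.7]
contact_force: [0.8, -0.4, -3.3]
gripper_width: 0.0233
gripper_force: 29.9
```

Emit:
step_arm:
  plan:
    - [-0.02,-0.06,0,0,10]
    - [-0.045,-0.134,0,0,10]
    - [-0.075,-0.224,0,0,10]
    - [-0.11,-0.328,0,0,10]
    - [-0.147,-0.439,0,0,10]
    - [-0.184,-0.549,0,0,10]
    - [-0.221,-0.66,0,0,10]
    - [-0.252,-0.752,0,0,10]
    - [-0.28,-0.836,0,0,10]
    - [-0.3,-0.895,0,0,10]
    - [-0.312,-0.931,0,0,10]
    - [-0.319,-0.952,0,0,10]

```text
time_s: 8.13
tcp_pos: [0.4927, 0.2723, 0.1832]
eef_rot: [180.0, 0.0, -13.7]
contact_force: [-0.7, 0.1, -3.1]
gripper_width: 0.0235
gripper_force: 29.9
```

Emit:
step_arm:
  plan:
    - [0,0,0,0,10]
    - [0,0,0,0,10]
    - [0,0,0,0,10]

```text
time_s: 8.38
tcp_pos: [0.4934, 0.2702, 0.1835]
eef_rot: [180.0, 0.0, -13.8]
contact_force: [0.6, -0.2, -2.3]
gripper_width: 0.0232
gripper_force: 29.9
```

```bash
python3 - <<'E'
from h import *
st=r.get_state(); print(st["tcp_pos"],st["eef_rot"],st["contact_force"])
ims=[]
for n in("scene","side"):
    a=eyes.capture(n)[:,:,::-1].copy(); z=st["tcp_pos"][2]-.058
    c=(*st["tcp_pos"][:2],z+.022); ring(n,a,c,.056)
    ring(n,a,(.494,.271,.08),.047,(0,0,255))
    u,v=proj(n,np.array([.494,.271,.1])).astype(int); ims.append(cv2.resize(a[v-60:v+60,u-60:u+60],(400,400),interpolation=2))
cv2.imwrite("pics/above.png",np.hstack(ims))
E
```

```text
[0.49335906 0.27016751 0.18350681] [ 1.79979472e+02  1.29401279e-02 -1.38472608e+01] [ 0.61372029 -0.20296496 -2.31070773]
```

View pics/above.png

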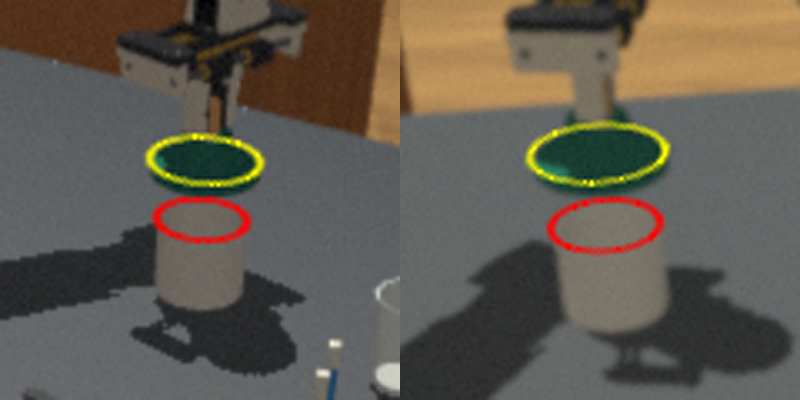

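The scene and side overlays match: the pair (yellow) hangs level, centred over the rim (red) within about 2 mm. Lowering slowly.

Emit:
step_arm:
  plan:
    - [0,0,0.02,0,10]
    - [0,0,0.05,0,10]
    - [0,0,0.08,0,10]
    - [0,0,0.11,0,10]
    - [0,0,0.13,0,10]
    - [0,0,0.145,0,10]
    - [0,0,0.155,0,10]
    - [0,0,0.165,0,10]
    - [0,0,0.173,0,10]
    - [0,0,0.181,0,10]
    - [0,0,0.181,0,10]

```text
time_s: 9.4
tcp_pos: [0.4933, 0.2711, 0.138]
eef_rot: [180.0, 0.0, -13.8]
contact_force: [0.3, -0.4, -4.0]
gripper_width: 0.0237
gripper_force: 29.9
```

Emit:
step_arm:
  plan:
    - [0,0,0.004,0,10]
    - [0,0,0.008,0,10]
    - [0,0,0.012,0,10]
    - [0,0,0.016,0,10]
    - [0,0,0.02,0,10]
    - [0,0,0.02,0,10]

```text
time_s: 9.9
tcp_pos: [0.4933, 0.271, 0.1331]
eef_rot: [180.0, 0.0, -13.8]
contact_force: [-0.2, 0.4, -3.3]
gripper_width: 0.0234
gripper_force: 29.9
```

Emit:
step_arm:
  plan:
    - [0,0,0.004,0,10]
    - [0,0,0.008,0,10]
    - [0,0,0.012,0,10]
    - [0,0,0.016,0,10]
    - [0,0,0.018,0,10]
    - [0,0,0.018,0,10]

```text
time_s: 10.4
tcp_pos: [0.4933, 0.2711, 0.1286]
eef_rot: [180.0, 0.0, -13.8]
contact_force: [0.0, 0.1, -3.4]
gripper_width: 0.0233
gripper_force: 29.9
```

No contact force yet, and the plug is about 10 mm into the mouth. Continuing down in small steps.

Emit:
step_arm:
  plan:
    - [0,0,0.002,0,10]
    - [0,0,0.004,0,10]
    - [0,0,0.006,0,10]
    - [0,0,0.006,0,10]
    - [0,0,0.006,0,10]

```text
time_s: 10.82
tcp_pos: [0.4934, 0.2711, 0.1273]
eef_rot: [180.0, 0.0, -13.8]
contact_force: [-0.2, 0.5, -3.5]
gripper_width: 0.0236
gripper_force: 29.9
```

Emit:
step_arm:
  plan:
    - [0,0,0.002,0,10]
    - [0,0,0.004,0,10]
    - [0,0,0.004,0,10]
    - [0,0,0.004,0,10]

```text
time_s: 11.15
tcp_pos: [0.4935, 0.2712, 0.1265]
eef_rot: [-180.0, -0.0, -13.8]
contact_force: [-0.4, 0.5, -0.6]
gripper_width: 0.0237
gripper_force: 29.9
```

Emit:
step_arm:
  plan:
    - [0,0,0.001,0,10]
    - [0,0,0.002,0,10]
    - [0,0,0.002,0,10]
    - [0,0,0.002,0,10]

```text
time_s: 11.48
tcp_pos: [0.4937, 0.2714, 0.1263]
eef_rot: [-180.0, -0.0, -13.8]
contact_force: [-1.8, 0.9, 4.4]
gripper_width: 0.0234
gripper_force: 29.9
```

The pair is home: the contact height is exactly the predicted 126.5 mm and it now carries load. Releasing.

Emit:
step_arm:
  plan:
    - [0,0,-0.001,0,26]
    - [0,0,-0.002,0,30]
    - [0,0,-0.002,0,40]
    - [0,0,-0.002,0,55]
    - [0,0,-0.002,0,70]
    - [0,0,-0.002,0,87]
    - [0,0,-0.002,0,87]
    - [0,0,-0.002,0,87]
    - [0,0,-0.002,0,87]
  newtons: 8

```text
time_s: 12.23
tcp_pos: [0.4934, 0.2711, 0.1263]
eef_rot: [180.0, 0.0, -13.8]
contact_force: [0.2, -0.3, 0.3]
gripper_width: 0.0709
gripper_force: 0.0
```

```bash
python3 - <<'E'
from h import *
st=r.get_state(); print(st["tcp_pos"],st["contact_force"],st["gripper_width"])
ims=[]; c=(.4935,.271)
for n in("scene","side","wrist"):
    a=eyes.capture(n)[:,:,::-1].copy()
    F=fit(n,a,c,[(.056,.090)] if n!="wrist" else [(.056,.09),(.012,.156),(.026,.122)],st,.006); print(n,F[0])
    if n=="wrist": cv2.imwrite("pics/w3.png",a); ims.append(cv2.resize(a[96:384,112:400],(260,260))); continue
    ring(n,a,(*c,.09),.056,st=st)
    u,v=proj(n,np.array([*c,.08])).astype(int); ims.append(cv2.resize(a[v-50:v+50,u-50:u+50],(260,260),interpolation=2))
cv2.imwrite("pics/home.png",np.hstack(ims))
E
```

```text
[0.49342383 0.27114632 0.12630151] [ 0.18462049 -0.25734306  0.31016232] 0.07088227762186651
scene [255.0811   0.4995   0.265 ]
side [230.3094   0.4965   0.265 ]
wrist [95.9287  0.4895  0.267 ]
```

View pics/home.png

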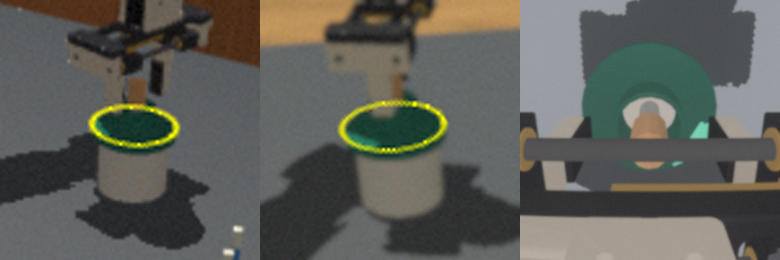

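The pictures show the pair sitting level on the jar with the skirt round the rim and the knob free between the open fingers. Next I open fully, go down round the neck and close softly.

Emit:
step_arm:
  plan:
    - [0,0,0,0,87]
    - [0,0,0,0,87]
    - [0,0,0,0,87]
    - [0,0,0.015,0,87]
    - [0,0,0.03,0,87]
    - [0,0,0.05,0,87]
    - [0,0,0.07,0,87]
    - [0,0,0.09,0,87]
    - [0,0,0.105,0,87]
    - [0,0,0.115,0,87]
    - [0,0,0.12,0,87]
    - [0,0,0.12,0,87]

```text
time_s: 13.38
tcp_pos: [0.4933, 0.271, 0.096]
eef_rot: [180.0, 0.0, -13.8]
contact_force: [0.2, 1.2, -0.2]
gripper_width: 0.0871
gripper_force: 0.0
```

Emit:
step_arm:
  plan:
    - [0,0,0,0,75]
    - [0,0,0,0,65]
    - [0,0,0,0,60]
    - [0,0,0,0,57]
    - [0,0,0,0,54]
    - [0,0,0,0,51]
    - [0,0,0,0,48]
    - [0,0,0,0,45]
    - [0,0,0,0,42]
    - [0,0,0,0,40]
    - [0,0,0,0,40]
  newtons: 4

```text
time_s: 14.3
tcp_pos: [0.4935, 0.2712, 0.0964]
eef_rot: [-180.0, -0.0, -13.8]
contact_force: [0.4, 0.1, 1.1]
gripper_width: 0.0509
gripper_force: 4.0
```

Emit:
step_arm:
  plan:
    - [0,0,0,0,40]
    - [0,0,0,0,40]
    - [0,0,0,0,40]
    - [0,0,-0.004,0,40]
    - [0,0,-0.01,0,40]
    - [0,0,-0.018,0,40]
    - [0,0,-0.028,0,40]
    - [0,0,-0.04,0,40]
    - [0,0,-0.05,0,40]
    - [0,0,-0.06,0,40]
    - [0,0,-0.06,0,40]
  newtons: 15

```text
time_s: 15.22
tcp_pos: [0.4937, 0.2714, 0.1121]
eef_rot: [-180.0, -0.0, -13.8]
contact_force: [-0.8, 0.5, -1.2]
gripper_width: 0.051
gripper_force: 15.0
```

```bash
python3 - <<'E'
from h import *
st=r.get_state(); print(st["tcp_pos"],st["contact_force"],st["moment"],st["gripper_width"])
E
```

```text
[0.49370302 0.27137434 0.11205162] [-0.79086534  0.5104959  -1.24452438] [ 0.00114063 -0.04167193  0.02060323] 0.05099524170093334
```

The wrist carries only about 1.2 N, which is the outer lid alone. Continuing straight up.

Emit:
step_arm:
  plan:
    - [0,0,-0.02,0,40]
    - [0,0,-0.05,0,40]
    - [0,0,-0.09,0,40]
    - [0,0,-0.14,0,40]
    - [0,0,-0.19,0,40]
    - [0,0,-0.24,0,40]
    - [0,0,-0.29,0,40]
    - [0,0,-0.34,0,40]
    - [0,0,-0.39,0,40]
    - [0,0,-0.43,0,40]
    - [0,0,-0.46,0,40]
    - [0,0,-0.48,0,40]

```text
time_s: 16.22
tcp_pos: [0.4936, 0.2713, 0.2327]
eef_rot: [-179.9, -0.0, -13.8]
contact_force: [0.2, -0.3, -1.8]
gripper_width: 0.051
gripper_force: 15.0
```

Emit:
step_arm:
  plan:
    - [0,0,-0.01,0,40]
    - [0,0,-0.01,0,40]
    - [0,0,-0.01,0,40]
    - [0,0,-0.01,0,40]
    - [0,0,-0.01,0,40]
    - [0,0,-0.01,0,40]

```text
time_s: 16.72
tcp_pos: [0.4933, 0.271, 0.2333]
eef_rot: [180.0, 0.0, -13.8]
contact_force: [-0.4, -0.4, -1.7]
gripper_width: 0.0509
gripper_force: 15.0
```

```bash
python3 - <<'E'
from h import *
st=r.get_state(); print(st["time_s"],st["tcp_pos"],st["contact_force"],st["gripper_width"],abs(st["qd"]).max())
ims=[]; c=np.array([.4935,.271])
for n in("scene","side"):
    a=eyes.capture(n)[:,:,::-1].copy()
    ring(n,a,(*c,.085),.0495); ring(n,a,(*c,.156),.012)
    u,v=proj(n,np.array([*c,.15])).astype(int); ims.append(cv2.resize(a[max(v-75,0):v+75,u-75:u+75],(400,400),interpolation=2))
cv2.imwrite("pics/end.png",np.hstack(ims))
E
```

```text
16.7167 [0.49326168 0.27100054 0.23332219] [-0.41641037 -0.39177308 -1.68737407] 0.050878700867851775 0.1649250417554703
```

View pics/end.png

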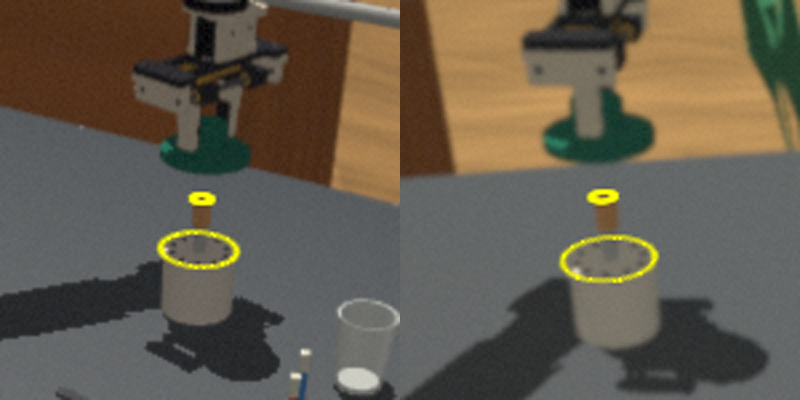

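The inner lid is flat on the jar at the home height (disc under the ring, upright knob at (201,200)). The green lid is held level, well above the knob.

```bash
python3 -c "
from plant import workorder; print(workorder.close_job())"
```

```text
the job is handed in; nothing more can be done
None
```

I handed the job in at about 17 s of arm time: the inner lid is fully home in the jar and undisturbed, and the green outer lid is held level and still over the jar, about 58 mm clear of the knob.

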